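# Shut and lock the fittings drawers

## Task

Close up the fittings case on the storeroom bench: with the fingertips, gently push both blue drawers fully home without slamming them, and only then push the orange tab on top of the case all the way to the left (as the robot looks at it) to lock them. Push from outside only: do not pinch the drawer fronts or the tab, do not reach into the drawers, leave the fittings lying in them, and leave everything else on the bench and on the case where it is.

Things in the scene. Friction and masses are not known exactly. Their poses are not given: they have to be found in the camera images.
- case: grey steel drawer case fixed to the bench, 200 mm deep (its x), 360 mm wide (its y), 85 mm high; origin at the centre of its underside. Its open front faces its -x, roughly towards the robot; +x points from the front to the back, +y to its left drawer (seen from the robot). It stands turned by up to about 14 degrees either way.
- drawer_left (a joint): opening of the left blue drawer in m: 0 = fully home, grows as it comes out along the case's -x; it starts 45 to 95 mm open. Runs on plain slides (about 2 N of friction, plus a little drag when moved faster), stays where it is left, meets a firm stop at 0. Its tray behind the 12 mm thick front is open at the top (floor 21 mm, walls up to 68 mm above the bench), not to be touched by the fingers
- drawer_right (a joint): opening of the right blue drawer in m: 0 = fully home, grows as it comes out along the case's -x; it starts 45 to 95 mm open. Runs on plain slides (about 2 N of friction, plus a little drag when moved faster), stays where it is left, meets a firm stop at 0. Its tray behind the 12 mm thick front is open at the top (floor 21 mm, walls up to 68 mm above the bench), not to be touched by the fingers
- front_left (a point): centre of the outer face of the left drawer's blue front, which is a flat upright plate 166 mm wide and 66 mm high (from 12 to 78 mm above the bench), square to the case's x. It moves with the drawer and has the case's axes (x points inward). Drawer home: it lies at x = -112 mm in the case frame, y = +90 mm, z = 45 mm. No handle stands out from it
- front_right (a point): centre of the outer face of the right drawer's blue front, which is a flat upright plate 166 mm wide and 66 mm high (from 12 to 78 mm above the bench), square to the case's x. It moves with the drawer and has the case's axes (x points inward). Drawer home: it lies at x = -112 mm in the case frame, y = -90 mm, z = 45 mm. No handle stands out from it
- lock (a joint): position of the lock slide in m along the case's +y (to the left as the robot looks at it): starts unlocked at 0 to 0.012, fully locked at its firm stop, 0.056. About 1.5 N of friction plus a little drag; stays where it is left
- tab_face (a point): centre of the push face (facing the case's -y) of the orange tab on the lock slide, 104 mm above the bench; push along the case's +y and leave the tab's far (+y) half alone. Tab: 26 mm deep (x), 20 mm wide (y), from 90 to 118 mm above the bench. In the case frame: x = -58 mm, y = -38 mm + lock position. The strip under it is 30 x 96 mm, 5 mm high; green patch: locked end
- reducer: loose brass reducer, 32 mm across and 25 mm high, standing on the floor of one of the drawers and riding with it; origin at the centre of its underside (21 mm above the bench)
- nut: loose steel flange nut, 32 mm across and 20 mm high, standing on the floor of the other drawer and riding with it; origin at the centre of its underside (21 mm above the bench)
- jar: white jar with a yellow cap, 48 mm across, 60 mm high, standing on the back part of the case top; leave alone; origin at the centre of its underside
- red_bin: red open stock bin, 160 x 110 x 70 mm, on the bench to one side; leave alone; origin at the centre of its underside
- can: grey can with a green band, 56 mm across, 150 mm high, on the bench; leave alone; origin at the centre of its underside
- carton: cardboard carton, 120 x 90 x 80 mm, on the bench; leave alone; origin at the centre of its underside
- bolt: dark steel bolt standing on its 38 mm head, 75 mm high, on the bench; leave alone; origin at the centre of its underside
- wrench: wrench lying flat on the bench; leave alone; origin under its middle, its x along the wrench

How it is judged (in metres and radians):
On the way, in this order (a step that is already met when the one before it is completed fails the run):
1. both drawers are fully home (value of joint each of drawer_left, drawer_right below 0.004 m), for 0.2 s.
2. then the lock slide is pushed fully across (value of joint lock above 0.052 m), for 0.2 s.
At the end, for the whole second after the job is handed in: Both drawers are home (open by less than 4 mm), the lock slide is across (at least 52 of its 56 mm), the reducer and the nut lie at rest on the floors of the drawers and the jar is at rest (all of step 1 and value of joint lock above 0.052 m and height (world z) of reducer between 0.015 and 0.032 m and height (world z) of nut between 0.015 and 0.032 m and (horizontal distance between reducer and front_left below 0.16 m or horizontal distance between reducer and front_right below 0.16 m) and (horizontal distance between nut and front_left below 0.16 m or horizontal distance between nut and front_right below 0.16 m) and linear speed of each of reducer, nut, jar below 0.02 m/s); the robot touches nothing.
It fails at once if a drawer was slammed (moving in faster than 0.4 m/s) (velocity of joint any of drawer_left, drawer_right below -0.4 m/s).
It fails at once if the fingers reached into a drawer or pinched its front (contact force between the fingers and drawer_left_c1 above 2 N or contact force between the fingers and drawer_left_c2 above 2 N or contact force between the fingers and drawer_left_c3 above 2 N or contact force between the fingers and drawer_left_c4 above 2 N or contact force between the fingers and drawer_left_c5 above 2 N or contact force between the fingers and drawer_right_c1 above 2 N or contact force between the fingers and drawer_right_c2 above 2 N or contact force between the fingers and drawer_right_c3 above 2 N or contact force between the fingers and drawer_right_c4 above 2 N or contact force between the fingers and drawer_right_c5 above 2 N).
It fails at once if the lock tab was pinched, or touched on its far (+y) half (contact force between the fingers and lock_c2 above 2 N).
It fails at once if the reducer or the nut was lifted from its drawer (height (world z) of any of reducer, nut above 0.04 m).
It fails at once if the jar, red bin, can, carton, bolt or wrench was moved by more than 20 mm (distance of any of jar, red_bin, can, carton, bolt, wrench from where it was at the start of the episode above 0.02 m).
It also fails if it takes over 58 s, if anything falls off the work surface, if the arm or the gripper's body presses on something with over 40 N, if the wrist force passes 120 N, or if a joint passes its speed limit or range.

## Robot

A 6-joint arm with a two-finger parallel gripper is mounted at the origin on the work surface. World frame = base frame: x ahead of the robot, y to its left, z up, the work surface at z = 0. Lengths are in mm, angles in rad, forces in N, time in s.
With the tool pointing down it reaches from about 350 to 975 mm from the base axis. Payload 7.1 kg.
Tool frame: the origin (TCP) lies on the mounting face of the last link; the fingertips stand 182 mm ahead of it and the grasp point (between the pads) lies 163 mm ahead of it (ctrl.tcp_to_tips is the distance from the TCP to the fingertips, in mm); z points along the fingers, y is the direction in which the jaws open and shut (so a half turn about z gives the same grasp; the last joint's range is limited). The gripper opens to 88 mm and grips with 3 to 60 N. Pads are 20 mm wide; open, the fingers measure 115 mm over their backs; the gripper's body (75 mm by 178 mm) begins 61 mm behind the grasp point.
Start: joints at [1.118, 0.423, 1.63, -0, 1.089, -0.019], TCP at [262.669, 567.108, 404.675] pointing down, gripper open.
Joint ranges: [-3, 3], [-0.9, 2.11], [0.09, 2.58], [-1.31, 4.45], [0.11, 2.69], [-2.54, 2.54]. Speed limits (rad/s): [2.39, 2.39, 3.01, 3.14, 3.14, 3.14].

## Interface

Orientations are given as a rotation vector (axis times angle).
In Python, from workcell import ctrl gives the robot as it stands. The module is installed in compiled form; this text tells all that it offers.
- The arm moves only by the tool send_rows, never from a script. Its argument "commands" is a list of rows, each an object with "translation": the shift along the world's x, y, z normalised to -1 to 1, where 1 is 0.1 m, a list of three; "twist": the turn, a rotation vector about the world's x, y, z normalised to -1 to 1, where 1 is 0.5 rad, a list of three. A call has exactly 10 rows; each row is the pose to reach, as a shift and turn from the pose commanded when the call began; what a row does not reach only later rows make up. A row lasts 1/10 s, in which the tool goes at most 50 mm and 8.59 degrees, less where a joint would pass 70% of its speed; a pose out of reach is approached as far as the arm can. A call with a number of a shift or a turn outside -1 to 1 is refused whole. A call with a gripper value outside its range is refused whole. "grip" is the closure, from -1 (fully open) to 1 (shut), set as the call begins (left out, the last holds). The fingers move at their own pace and stop on an object; the grip force is fixed at half the most. Time passes only in rows, so rows that repeat a pose let the fingers close, or fill a call up. It gives the time, the measured TCP pose, the force and the opening at its end, in the units of the state.
- ctrl.get_obs(): the state, without advancing time (a new reading comes with each control period).
- ctrl.get_image(name): name is "scene" or "top"; returns a dict with "img" (400x640x3 uint8, red, green, blue), "intrinsics" (3x3 intrinsics, pixels), "cam_to_world" (4x4, takes a point from camera to world coordinates). Camera axes: x right, y down, z forward; pixel columns grow to the right and rows downward; lengths in mm; the calibration is good to about 2 mm. A picture is of the moment at which its call begins. There is no depth.
- ctrl.close_job(): hands the job in, once; it reports no verdict.
The state is a dict: "t": time; "qpos": joint angles; "qvel": joint speeds; "joint_torque": joint torques, N m; "ee_pos": TCP position; "orientation": TCP orientation; "ft_force": force on the tool from outside, world axes, zero at the start; "moment": the same for the moment, N m; "width": finger opening in mm.
Only numpy, scipy, OpenCV 4.12 (cv2) and the standard library are available. Lean on these libraries where they do the work, as an engineer would, in place of code of your own. Each camera call takes 0.05 s, during which the arm holds its last target. There are 200 camera calls.

## Working session

There is one attempt and no reset: what is moved stays moved. The work goes in short steps, Python scripts to look and compute and a tool call to move; the robot and the scene stay as the last step left them, time stands still between calls to the robot, and variables do not carry over. Pictures are saved under pics/ and viewed, about 8 in all and at most 12, crops included, and the job is handed in when it is done.

Besides the shell and the picture viewer there is one more tool, called after "Request:" as name(argument=value, ...), one argument or row to a line, values as JSON. send_rows: Moves the arm, as the interface text tells. Its arguments: {"type":"object","properties":{"commands":{"type":"array","items":{"type":"object","properties":{"translation":{"type":"array","items":{"type":"number"}},"twist":{"type":"array","items":{"type":"number"}}}}},"grip":{"type":"number"}},"required":["commands"]}

```bash
mkdir -p pics; python3 - <<'E'
from workcell import ctrl
import cv2,numpy as np
for n in("top","scene"):
    d=ctrl.get_image(n);cv2.imwrite(f"pics/{n}0.png",d["img"][:,:,::-1])
    np.savez(f"{n}.npz",K=d["intrinsics"],T=d["cam_to_world"]);print(n,d["intrinsics"],np.round(d["cam_to_world"],3))
print(ctrl.get_obs())
E
```

```text
top [[504.18316115   0.         317.79889113]
 [  0.         504.18316115 195.09932434]
 [  0.           0.           1.        ]] [[ 3.000000e-03 -9.980000e-01  6.100000e-02  4.817750e+02]
 [-1.000000e+00 -2.000000e-03  2.300000e-02 -1.241000e+01]
 [-2.300000e-02 -6.200000e-02 -9.980000e-01  1.396924e+03]
 [ 0.000000e+00  0.000000e+00  0.000000e+00  1.000000e+00]]
scene [[415.73185344   0.         320.75403534]
 [  0.         415.73185344 202.79584402]
 [  0.           0.           1.        ]] [[-5.820000e-01  5.500000e-01 -6.000000e-01  1.195677e+03]
 [ 8.130000e-01  3.980000e-01 -4.240000e-01  4.421770e+02]
 [ 6.000000e-03 -7.340000e-01 -6.790000e-01  8.119070e+02]
 [ 0.000000e+00  0.000000e+00  0.000000e+00  1.000000e+00]]
{'t': 0.1, 'qpos': array([ 1.11796265e+00,  4.23749689e-01,  1.63059736e+00, -2.05540734e-05,
        1.08855830e+00, -1.90290515e-02]), 'qvel': array([-0.00032171, -0.0014784 , -0.00248909,  0.000419  ,  0.0009304 ,
       -0.00070799]), 'joint_torque': array([-1.43961984e-04, -5.45609021e+01, -2.74323428e+01,  6.44419785e-02,
        1.87910954e-02, -5.89376100e-05]), 'ee_pos': array([262.59238782, 566.89122894, 403.99482748]), 'orientation': array([-6.76011196e-01, -3.06770151e+00,  2.01134273e-03]), 'ft_force': array([-0.0630117 ,  0.43593805, -0.45841668]), 'moment': array([ 0.01599398,  0.00424833, -0.02309527]), 'width': 87.44836817381618}
```

View pics/top0.png

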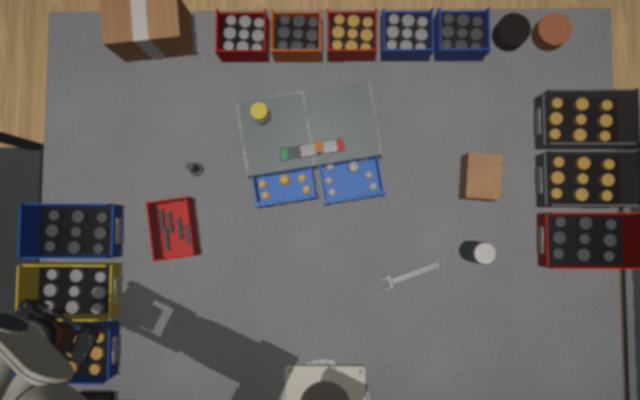

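View pics/scene0.png

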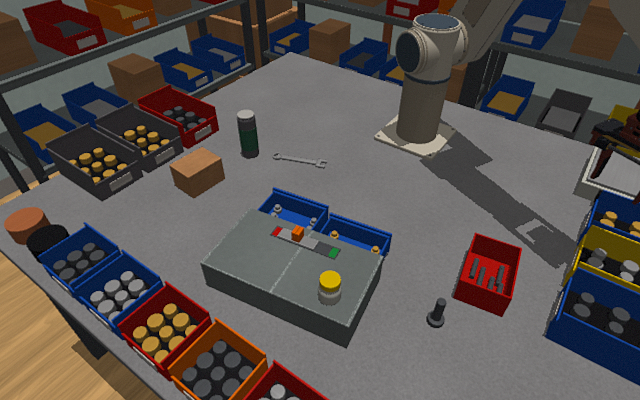

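The top picture shows the case around (312,130), its drawers at (285,188) and (352,180), the tab at (319,147) and the jar at (260,112). The path from the robot is clear. Next I'll enlarge the case.

```bash
python3 - <<'E'
import cv2
a=cv2.imread("pics/top0.png")[75:215,225:395]
cv2.imwrite("pics/crop.png",cv2.resize(a,None,fx=4.5,fy=4.25,interpolation=cv2.INTER_CUBIC))
E
```

```text
(no output)
```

View pics/crop.png

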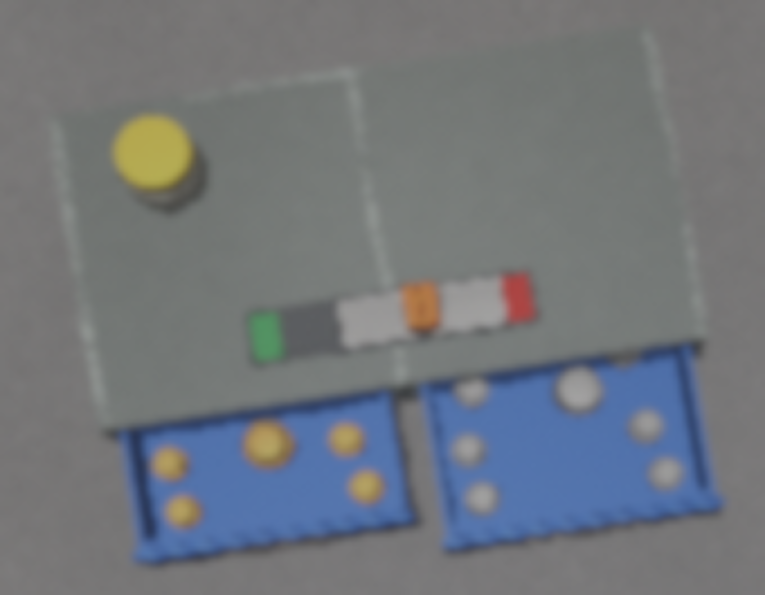

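The crop shows case-top corners at (55,115), (650,32), (703,342) and (105,430). The front outer edges run (140,562)–(415,522) and (448,550)–(720,508), and the tab is at (421,303).

```bash
cat >h.py <<'E'
import numpy as np
from scipy.optimize import least_squares
d=np.load("top.npz");K,T=d["K"],d["T"]
def px(p,z):  # crop pixel -> world at height z
    uv=np.array([225+p[0]/4.5,75+p[1]/4.25,1.]);r=T[:3,:3]@np.linalg.solve(K,uv)
    return (T[:3,3]+r*(z-T[2,3])/r[2])[:2]
def R(a): return np.array([[np.cos(a),-np.sin(a)],[np.sin(a),np.cos(a)]])
E
python3 - <<'E'
from h import *
W=np.array([px(p,85) for p in [(55,115),(650,32),(703,342),(105,430)]])
C=np.array([(100,180),(100,-180),(-100,-180),(-100,180)])
s=least_squares(lambda q:(C@R(q[2]).T+q[:2]-W).ravel(),[700,0,0]);q=s.x
print(q,np.degrees(q[2]),s.fun.round(1))
inv=lambda w:(R(q[2]).T@(w-q[:2])).round(1)
for p in[(140,562),(415,522),(448,550),(720,508)]:print(inv(px(p,78)))
print("tab",inv(px((421,303),118)),"strip",inv(px((250,338),90)),inv(px((535,296),90)))
for n,c in dict(pL=(-200,90),pR=(-200,-90),hL=(-112,90),hR=(-112,-90),tab=(-58,-38),tabend=(-58,18)).items():print(n,(R(q[2])@c+q[:2]).round(1))
E
```

```text
[7.37016958e+02 4.22553590e+01 1.52342939e-01] 8.728607435710241 [-0.5  2.9  2.8 -3.5 -1.2 -3.7 -1.1  4.3]
[-182.8  167.8]
[-182.4    5.4]
[-202.4  -11. ]
[-200.4 -171. ]
tab [-54.8 -18.2] strip [-56.6  83.2] [-56.  -84.3]
pL [525.7 100.9]
pR [553.  -77.1]
hL [612.7 114.2]
hR [640.  -63.7]
tab [685.5  -4.1]
tabend [677.   51.2]
```

The case is at (737,42) with yaw 8.7°. The openings are about 71 mm (left) and 90 mm (right), and the lock is at about 10 mm. I'll move in with the fingers shut and the jaws along the case's y.

Request:
send_rows(
  grip=1,
  commands=[
    {"translation":[0.05,-0.1,0],"twist":[0,0,0.06]},
    {"translation":[0.1,-0.2,0],"twist":[0,0,0.12]},
    {"translation":[0.15,-0.3,0],"twist":[0,0,0.18]},
    {"translation":[0.2,-0.4,0],"twist":[0,0,0.24]},
    {"translation":[0.25,-0.5,0],"twist":[0,0,0.3]},
    {"translation":[0.3,-0.6,0],"twist":[0,0,0.36]},
    {"translation":[0.35,-0.7,0],"twist":[0,0,0.42]},
    {"translation":[0.4,-0.8,0],"twist":[0,0,0.48]},
    {"translation":[0.45,-0.9,0],"twist":[0,0,0.54]},
    {"translation":[0.5,-1,0],"twist":[0,0,0.586]},
  ],
)

```text
t: 1.1
ee_pos: [312.8, 466.6, 404.3]
orientation: [-0.219, -3.134, 0.001]
ft_force: [-0.5, -0.1, -0.6]
width: 11.3
```

Request:
send_rows(
  commands=[
    {"translation":[0.05,-0.1,0],"twist":[0,0,0.06]},
    {"translation":[0.1,-0.2,0],"twist":[0,0,0.12]},
    {"translation":[0.15,-0.3,0],"twist":[0,0,0.18]},
    {"translation":[0.2,-0.4,0],"twist":[0,0,0.24]},
    {"translation":[0.25,-0.5,0],"twist":[0,0,0.3]},
    {"translation":[0.3,-0.6,0],"twist":[0,0,0.36]},
    {"translation":[0.35,-0.7,0],"twist":[0,0,0.42]},
    {"translation":[0.4,-0.8,0],"twist":[0,0,0.48]},
    {"translation":[0.45,-0.9,0],"twist":[0,0,0.54]},
    {"translation":[0.5,-1,0],"twist":[0,0,0.586]},
  ],
)

```text
t: 2.1
ee_pos: [362.7, 366.6, 404.4]
orientation: [0.241, -3.132, 0.001]
ft_force: [0.6, 0.5, -0.3]
width: 0.1
```

Request:
send_rows(
  commands=[
    {"translation":[0.05,-0.1,0],"twist":[0,0,0]},
    {"translation":[0.1,-0.2,0],"twist":[0,0,0]},
    {"translation":[0.15,-0.3,0],"twist":[0,0,0]},
    {"translation":[0.2,-0.4,0],"twist":[0,0,0]},
    {"translation":[0.25,-0.5,0],"twist":[0,0,0]},
    {"translation":[0.3,-0.6,0],"twist":[0,0,0]},
    {"translation":[0.35,-0.7,0],"twist":[0,0,0]},
    {"translation":[0.4,-0.8,0],"twist":[0,0,0]},
    {"translation":[0.45,-0.9,0],"twist":[0,0,0]},
    {"translation":[0.5,-1,0],"twist":[0,0,0]},
  ],
)

```text
t: 3.1
ee_pos: [413.1, 266.3, 404.7]
orientation: [-0.239, 3.132, 0.0]
ft_force: [-1.1, -0.2, 0.1]
width: 0.3
```

Request:
send_rows(
  commands=[
    {"translation":[0.05,-0.1,0],"twist":[0,0,0]},
    {"translation":[0.1,-0.2,0],"twist":[0,0,0]},
    {"translation":[0.15,-0.3,0],"twist":[0,0,0]},
    {"translation":[0.2,-0.4,0],"twist":[0,0,0]},
    {"translation":[0.25,-0.5,0],"twist":[0,0,0]},
    {"translation":[0.3,-0.6,0],"twist":[0,0,0]},
    {"translation":[0.35,-0.7,0],"twist":[0,0,0]},
    {"translation":[0.4,-0.8,0],"twist":[0,0,0]},
    {"translation":[0.45,-0.9,0],"twist":[0,0,0]},
    {"translation":[0.5,-1,0],"twist":[0,0,0]},
  ],
)

```text
t: 4.1
ee_pos: [463.1, 166.3, 404.7]
orientation: [-0.239, 3.132, -0.0]
ft_force: [0.3, 0.2, -0.3]
width: 0.5
```

Request:
send_rows(
  commands=[
    {"translation":[0.04,-0.07,-0.08],"twist":[0,0,0]},
    {"translation":[0.08,-0.14,-0.16],"twist":[0,0,0]},
    {"translation":[0.11,-0.21,-0.24],"twist":[0,0,0]},
    {"translation":[0.15,-0.28,-0.32],"twist":[0,0,0]},
    {"translation":[0.19,-0.35,-0.4],"twist":[0,0,0]},
    {"translation":[0.23,-0.42,-0.48],"twist":[0,0,0]},
    {"translation":[0.27,-0.49,-0.56],"twist":[0,0,0]},
    {"translation":[0.3,-0.56,-0.64],"twist":[0,0,0]},
    {"translation":[0.34,-0.63,-0.72],"twist":[0,0,0]},
    {"translation":[0.38,-0.7,-0.8],"twist":[0,0,0]},
  ],
)

```text
t: 5.1
ee_pos: [501.0, 96.5, 324.0]
orientation: [-0.239, 3.132, 0.0]
ft_force: [0.5, 0.8, 0.3]
width: 0.5
```

Request:
send_rows(
  commands=[
    {"translation":[0,0,-0.1],"twist":[0,0,0]},
    {"translation":[0,0,-0.2],"twist":[0,0,0]},
    {"translation":[0,0,-0.3],"twist":[0,0,0]},
    {"translation":[0,0,-0.4],"twist":[0,0,0]},
    {"translation":[0,0,-0.5],"twist":[0,0,0]},
    {"translation":[0,0,-0.6],"twist":[0,0,0]},
    {"translation":[0,0,-0.7],"twist":[0,0,0]},
    {"translation":[0,0,-0.8],"twist":[0,0,0]},
    {"translation":[0,0,-0.9],"twist":[0,0,0]},
    {"translation":[0,0,-1],"twist":[0,0,0]},
  ],
)

```text
t: 6.1
ee_pos: [500.7, 97.1, 223.9]
orientation: [-0.239, 3.132, 0.0]
ft_force: [-0.3, 0.3, -0.7]
width: 0.6
```

```bash
python3 - <<'E'
from workcell import ctrl
import cv2
a=ctrl.get_image("top")["img"][75:235,215:405,::-1]
b=ctrl.get_image("scene")["img"][140:340,180:420,::-1]
cv2.imwrite("pics/v1.png",cv2.hconcat([cv2.resize(a,(400,340)),cv2.resize(b,(400,340))]));print(ctrl.get_obs()["ee_pos"])
E
```

```text
[500.17599219  97.04071422 223.26570174]
```

View pics/v1.png

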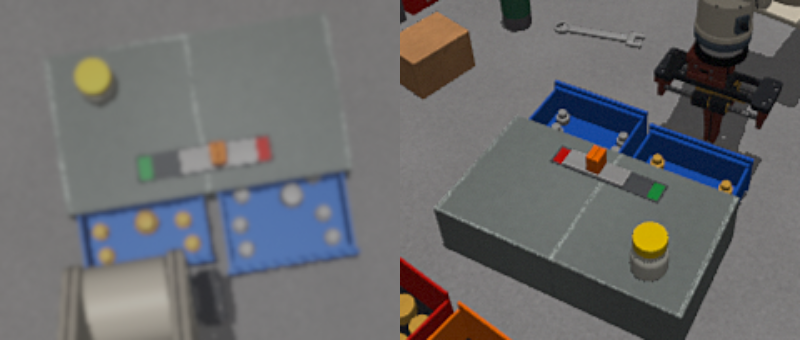

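The fingers are in front of the middle of the left drawer. I'll push gently along the case's x.

Request:
send_rows(
  commands=[
    {"translation":[0.06,0.009,0],"twist":[0,0,0]},
    {"translation":[0.12,0.018,0],"twist":[0,0,0]},
    {"translation":[0.18,0.028,0],"twist":[0,0,0]},
    {"translation":[0.24,0.037,0],"twist":[0,0,0]},
    {"translation":[0.3,0.046,0],"twist":[0,0,0]},
    {"translation":[0.36,0.055,0],"twist":[0,0,0]},
    {"translation":[0.42,0.064,0],"twist":[0,0,0]},
    {"translation":[0.48,0.074,0],"twist":[0,0,0]},
    {"translation":[0.54,0.083,0],"twist":[0,0,0]},
    {"translation":[0.6,0.092,0],"twist":[0,0,0]},
  ],
)

```text
t: 7.2
ee_pos: [561.0, 106.5, 224.6]
orientation: [0.239, -3.132, -0.0]
ft_force: [-2.2, 0.9, 0.9]
width: 0.2
```

Request:
send_rows(
  commands=[
    {"translation":[0.04,0.006,0],"twist":[0,0,0]},
    {"translation":[0.08,0.012,0],"twist":[0,0,0]},
    {"translation":[0.12,0.018,0],"twist":[0,0,0]},
    {"translation":[0.16,0.025,0],"twist":[0,0,0]},
    {"translation":[0.2,0.031,0],"twist":[0,0,0]},
    {"translation":[0.23,0.035,0],"twist":[0,0,0]},
    {"translation":[0.26,0.04,0],"twist":[0,0,0]},
    {"translation":[0.29,0.045,0],"twist":[0,0,0]},
    {"translation":[0.32,0.049,0],"twist":[0,0,0]},
    {"translation":[0.35,0.054,0],"twist":[0,0,0]},
  ],
)

```text
t: 8.2
ee_pos: [595.8, 111.8, 224.6]
orientation: [0.239, -3.132, 0.0]
ft_force: [-2.4, 1.3, -0.5]
width: 0.6
```

Request:
send_rows(
  commands=[
    {"translation":[0.01,0.0015,0],"twist":[0,0,0]},
    {"translation":[0.02,0.003,0],"twist":[0,0,0]},
    {"translation":[0.03,0.0045,0],"twist":[0,0,0]},
    {"translation":[0.04,0.006,0],"twist":[0,0,0]},
    {"translation":[0.05,0.0075,0],"twist":[0,0,0]},
    {"translation":[0.05,0.0075,0],"twist":[0,0,0]},
    {"translation":[0.05,0.0075,0],"twist":[0,0,0]},
    {"translation":[0.05,0.0075,0],"twist":[0,0,0]},
    {"translation":[0.05,0.0075,0],"twist":[0,0,0]},
    {"translation":[0.05,0.0075,0],"twist":[0,0,0]},
  ],
)

```text
t: 9.2
ee_pos: [600.8, 112.4, 224.8]
orientation: [-0.239, 3.132, -0.0]
ft_force: [-1.4, -0.4, -0.4]
width: 0.4
```

Request:
send_rows(
  commands=[
    {"translation":[0.005,0.001,0],"twist":[0,0,0]},
    {"translation":[0.01,0.0015,0],"twist":[0,0,0]},
    {"translation":[0.015,0.002,0],"twist":[0,0,0]},
    {"translation":[0.02,0.003,0],"twist":[0,0,0]},
    {"translation":[0.025,0.004,0],"twist":[0,0,0]},
    {"translation":[0.03,0.005,0],"twist":[0,0,0]},
    {"translation":[0.03,0.005,0],"twist":[0,0,0]},
    {"translation":[0.03,0.005,0],"twist":[0,0,0]},
    {"translation":[0.03,0.005,0],"twist":[0,0,0]},
    {"translation":[0.03,0.005,0],"twist":[0,0,0]},
  ],
)

```text
t: 10.2
ee_pos: [603.8, 113.0, 224.7]
orientation: [-0.239, 3.132, -0.0]
ft_force: [-0.6, -1.1, -0.3]
width: 0.1
```

Request:
send_rows(
  commands=[
    {"translation":[0.005,0.001,0],"twist":[0,0,0]},
    {"translation":[0.01,0.0015,0],"twist":[0,0,0]},
    {"translation":[0.015,0.002,0],"twist":[0,0,0]},
    {"translation":[0.02,0.003,0],"twist":[0,0,0]},
    {"translation":[0.025,0.004,0],"twist":[0,0,0]},
    {"translation":[0.03,0.005,0],"twist":[0,0,0]},
    {"translation":[0.03,0.005,0],"twist":[0,0,0]},
    {"translation":[0.03,0.005,0],"twist":[0,0,0]},
    {"translation":[0.03,0.005,0],"twist":[0,0,0]},
    {"translation":[0.03,0.005,0],"twist":[0,0,0]},
  ],
)

```text
t: 11.2
ee_pos: [606.1, 113.3, 224.7]
orientation: [0.239, -3.131, 0.0]
ft_force: [-5.4, -1.1, 4.7]
width: 0.4
```

Request:
send_rows(
  commands=[
    {"translation":[0.005,0.001,0],"twist":[0,0,0]},
    {"translation":[0.01,0.0015,0],"twist":[0,0,0]},
    {"translation":[0.015,0.002,0],"twist":[0,0,0]},
    {"translation":[0.02,0.003,0],"twist":[0,0,0]},
    {"translation":[0.02,0.003,0],"twist":[0,0,0]},
    {"translation":[0.02,0.003,0],"twist":[0,0,0]},
    {"translation":[0.02,0.003,0],"twist":[0,0,0]},
    {"translation":[0.02,0.003,0],"twist":[0,0,0]},
    {"translation":[0.02,0.003,0],"twist":[0,0,0]},
    {"translation":[0.02,0.003,0],"twist":[0,0,0]},
  ],
)

```text
t: 12.2
ee_pos: [606.7, 113.5, 224.5]
orientation: [0.239, -3.126, 0.001]
ft_force: [-12.3, -1.9, 10.2]
width: 0.5
```

The left drawer is at its stop: force rises with no further motion. I'll back off and cross to the right drawer.

Request:
send_rows(
  commands=[
    {"translation":[-0.1,-0.015,0],"twist":[0,0,0]},
    {"translation":[-0.2,-0.03,0],"twist":[0,0,0]},
    {"translation":[-0.3,-0.045,0],"twist":[0,0,0]},
    {"translation":[-0.4,-0.06,0],"twist":[0,0,0]},
    {"translation":[-0.5,-0.075,0],"twist":[0,0,0]},
    {"translation":[-0.6,-0.09,0],"twist":[0,0,0]},
    {"translation":[-0.7,-0.105,0],"twist":[0,0,0]},
    {"translation":[-0.8,-0.12,0],"twist":[0,0,0]},
    {"translation":[-0.9,-0.135,0],"twist":[0,0,0]},
    {"translation":[-1,-0.15,0],"twist":[0,0,0]},
  ],
)

```text
t: 13.2
ee_pos: [507.9, 98.6, 224.7]
orientation: [-0.239, 3.132, -0.0]
ft_force: [-0.2, 0.3, -0.3]
width: 0.4
```

Request:
send_rows(
  commands=[
    {"translation":[-0.1,-0.02,0],"twist":[0,0,0]},
    {"translation":[-0.2,-0.1,0],"twist":[0,0,0]},
    {"translation":[-0.19,-0.2,0],"twist":[0,0,0]},
    {"translation":[-0.17,-0.3,0],"twist":[0,0,0]},
    {"translation":[-0.15,-0.4,0],"twist":[0,0,0]},
    {"translation":[-0.14,-0.5,0],"twist":[0,0,0]},
    {"translation":[-0.12,-0.6,0],"twist":[0,0,0]},
    {"translation":[-0.1,-0.7,0],"twist":[0,0,0]},
    {"translation":[-0.09,-0.77,0],"twist":[0,0,0]},
    {"translation":[-0.08,-0.82,0],"twist":[0,0,0]},
  ],
)

```text
t: 14.2
ee_pos: [500.8, 16.0, 224.6]
orientation: [0.238, -3.133, 0.0]
ft_force: [0.3, 0.3, 0.7]
width: 0.5
```

Request:
send_rows(
  commands=[
    {"translation":[0.01,-0.1,0],"twist":[0,0,0]},
    {"translation":[0.03,-0.2,0],"twist":[0,0,0]},
    {"translation":[0.04,-0.3,0],"twist":[0,0,0]},
    {"translation":[0.06,-0.4,0],"twist":[0,0,0]},
    {"translation":[0.07,-0.5,0],"twist":[0,0,0]},
    {"translation":[0.09,-0.6,0],"twist":[0,0,0]},
    {"translation":[0.1,-0.7,0],"twist":[0,0,0]},
    {"translation":[0.12,-0.8,0],"twist":[0,0,0]},
    {"translation":[0.13,-0.9,0],"twist":[0,0,0]},
    {"translation":[0.15,-0.99,0],"twist":[0,0,0]},
  ],
)

```text
t: 15.2
ee_pos: [515.7, -83.1, 224.6]
orientation: [0.238, -3.132, -0.0]
ft_force: [0.5, 0.2, 0.5]
width: 0.4
```

```bash
python3 - <<'E'
from workcell import ctrl
import cv2
a=ctrl.get_image("top")["img"][75:235,215:405,::-1]
b=ctrl.get_image("scene")["img"][140:340,180:420,::-1]
cv2.imwrite("pics/v2.png",cv2.hconcat([cv2.resize(a,(400,340)),cv2.resize(b,(400,340))]));print(ctrl.get_obs()["ee_pos"])
E
```

```text
[516.02520036 -83.34711826 224.74653911]
```

View pics/v2.png

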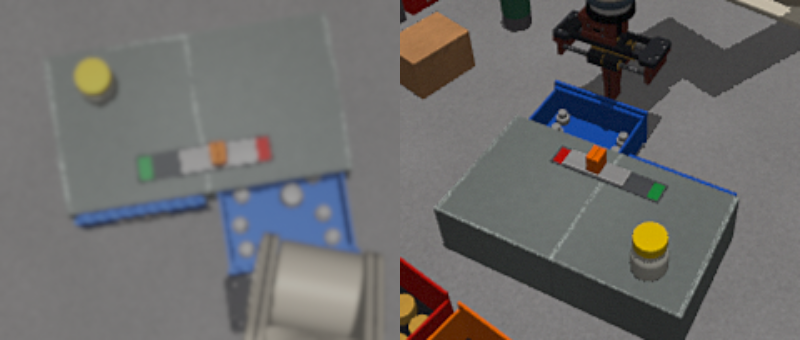

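The left drawer is flush and the fingers face the right drawer's middle. I'll push that one.

Request:
send_rows(
  commands=[
    {"translation":[0.06,0.009,0],"twist":[0,0,0]},
    {"translation":[0.12,0.018,0],"twist":[0,0,0]},
    {"translation":[0.18,0.028,0],"twist":[0,0,0]},
    {"translation":[0.24,0.037,0],"twist":[0,0,0]},
    {"translation":[0.3,0.046,0],"twist":[0,0,0]},
    {"translation":[0.36,0.055,0],"twist":[0,0,0]},
    {"translation":[0.42,0.064,0],"twist":[0,0,0]},
    {"translation":[0.48,0.074,0],"twist":[0,0,0]},
    {"translation":[0.54,0.083,0],"twist":[0,0,0]},
    {"translation":[0.6,0.092,0],"twist":[0,0,0]},
  ],
)

```text
t: 16.3
ee_pos: [575.9, -72.9, 224.5]
orientation: [0.239, -3.132, -0.0]
ft_force: [-3.1, 1.4, -0.0]
width: 0.4
```

Request:
send_rows(
  commands=[
    {"translation":[0.06,0.009,0],"twist":[0,0,0]},
    {"translation":[0.12,0.018,0],"twist":[0,0,0]},
    {"translation":[0.18,0.028,0],"twist":[0,0,0]},
    {"translation":[0.24,0.037,0],"twist":[0,0,0]},
    {"translation":[0.3,0.046,0],"twist":[0,0,0]},
    {"translation":[0.35,0.054,0],"twist":[0,0,0]},
    {"translation":[0.4,0.061,0],"twist":[0,0,0]},
    {"translation":[0.44,0.067,0],"twist":[0,0,0]},
    {"translation":[0.47,0.072,0],"twist":[0,0,0]},
    {"translation":[0.5,0.077,0],"twist":[0,0,0]},
  ],
)

```text
t: 17.3
ee_pos: [625.9, -65.3, 224.7]
orientation: [-0.239, 3.132, -0.0]
ft_force: [-2.3, 2.0, -0.3]
width: 0.6
```

Request:
send_rows(
  commands=[
    {"translation":[0.01,0.0015,0],"twist":[0,0,0]},
    {"translation":[0.02,0.003,0],"twist":[0,0,0]},
    {"translation":[0.03,0.0045,0],"twist":[0,0,0]},
    {"translation":[0.04,0.006,0],"twist":[0,0,0]},
    {"translation":[0.05,0.0075,0],"twist":[0,0,0]},
    {"translation":[0.06,0.009,0],"twist":[0,0,0]},
    {"translation":[0.07,0.011,0],"twist":[0,0,0]},
    {"translation":[0.07,0.011,0],"twist":[0,0,0]},
    {"translation":[0.07,0.011,0],"twist":[0,0,0]},
    {"translation":[0.07,0.011,0],"twist":[0,0,0]},
  ],
)

```text
t: 18.3
ee_pos: [632.9, -64.3, 224.8]
orientation: [-0.239, 3.132, -0.0]
ft_force: [-0.6, 0.9, -0.1]
width: 0.4
```

Request:
send_rows(
  commands=[
    {"translation":[0.005,0.001,0],"twist":[0,0,0]},
    {"translation":[0.01,0.0015,0],"twist":[0,0,0]},
    {"translation":[0.015,0.002,0],"twist":[0,0,0]},
    {"translation":[0.02,0.003,0],"twist":[0,0,0]},
    {"translation":[0.025,0.004,0],"twist":[0,0,0]},
    {"translation":[0.03,0.005,0],"twist":[0,0,0]},
    {"translation":[0.03,0.005,0],"twist":[0,0,0]},
    {"translation":[0.03,0.005,0],"twist":[0,0,0]},
    {"translation":[0.03,0.005,0],"twist":[0,0,0]},
    {"translation":[0.03,0.005,0],"twist":[0,0,0]},
  ],
)

```text
t: 19.3
ee_pos: [635.2, -63.9, 224.7]
orientation: [0.239, -3.131, 0.0]
ft_force: [-5.2, -0.3, 5.6]
width: 0.1
```

The right drawer is at its stop as well. One small confirming press, then I'll retract and rise.

Request:
send_rows(
  commands=[
    {"translation":[0.01,0.0015,0],"twist":[0,0,0]},
    {"translation":[0.015,0.002,0],"twist":[0,0,0]},
    {"translation":[0.02,0.003,0],"twist":[0,0,0]},
    {"translation":[0.02,0.003,0],"twist":[0,0,0]},
    {"translation":[0.02,0.003,0],"twist":[0,0,0]},
    {"translation":[0.02,0.003,0],"twist":[0,0,0]},
    {"translation":[0.02,0.003,0],"twist":[0,0,0]},
    {"translation":[0.02,0.003,0],"twist":[0,0,0]},
    {"translation":[0.02,0.003,0],"twist":[0,0,0]},
    {"translation":[0.02,0.003,0],"twist":[0,0,0]},
  ],
)

```text
t: 20.3
ee_pos: [635.8, -63.9, 224.7]
orientation: [0.239, -3.127, -0.0]
ft_force: [-13.1, -2.6, 11.2]
width: 0.5
```

Request:
send_rows(
  commands=[
    {"translation":[-0.1,-0.015,0],"twist":[0,0,0]},
    {"translation":[-0.2,-0.03,0],"twist":[0,0,0]},
    {"translation":[-0.3,-0.045,0],"twist":[0,0,0]},
    {"translation":[-0.3,-0.045,0.15],"twist":[0,0,0]},
    {"translation":[-0.3,-0.045,0.3],"twist":[0,0,0]},
    {"translation":[-0.3,-0.045,0.45],"twist":[0,0,0]},
    {"translation":[-0.3,-0.045,0.6],"twist":[0,0,0]},
    {"translation":[-0.3,-0.045,0.75],"twist":[0,0,0]},
    {"translation":[-0.3,-0.045,0.9],"twist":[0,0,0]},
    {"translation":[-0.3,-0.045,1],"twist":[0,0,0]},
  ],
)

```text
t: 21.3
ee_pos: [608.0, -67.9, 326.6]
orientation: [-0.239, 3.131, -0.001]
ft_force: [-0.1, 0.1, 0.4]
width: 0.9
```

```bash
python3 - <<'E'
from workcell import ctrl
import cv2
a=ctrl.get_image("top")["img"][75:235,215:405,::-1]
b=ctrl.get_image("scene")["img"][140:340,180:420,::-1]
cv2.imwrite("pics/v3.png",cv2.hconcat([cv2.resize(a,(400,340)),cv2.resize(b,(400,340))]));print(ctrl.get_obs()["ee_pos"])
E
```

```text
[608.19203071 -67.99216126 326.56318802]
```

View pics/v3.png

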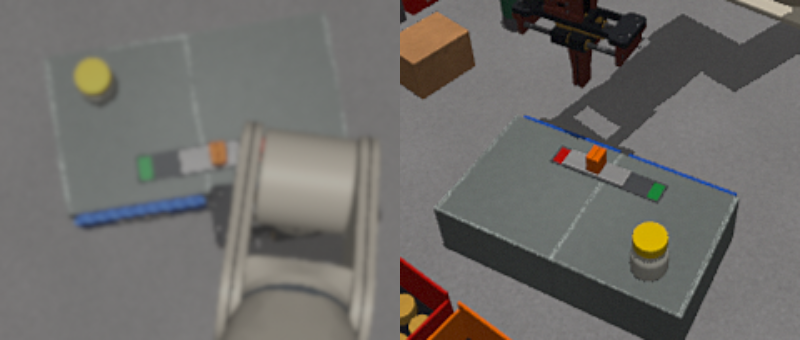

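Both fronts are flush with the case. Now I'll go above the strip to the right of the tab, then down.

Request:
send_rows(
  commands=[
    {"translation":[0.1,0.03,0],"twist":[0,0,0]},
    {"translation":[0.2,0.07,0],"twist":[0,0,0]},
    {"translation":[0.3,0.11,0],"twist":[0,0,0]},
    {"translation":[0.4,0.15,0],"twist":[0,0,0]},
    {"translation":[0.5,0.2,0],"twist":[0,0,0]},
    {"translation":[0.6,0.25,0],"twist":[0,0,0]},
    {"translation":[0.7,0.3,0],"twist":[0,0,0]},
    {"translation":[0.8,0.35,0],"twist":[0,0,0]},
    {"translation":[0.84,0.37,0],"twist":[0,0,0]},
    {"translation":[0.84,0.37,0],"twist":[0,0,0]},
  ],
)

```text
t: 22.4
ee_pos: [692.2, -30.5, 324.6]
orientation: [-0.24, 3.132, -0.0]
ft_force: [0.4, 0.5, -0.1]
width: 0.3
```

Request:
send_rows(
  commands=[
    {"translation":[0,0,-0.06],"twist":[0,0,0]},
    {"translation":[0,0,-0.12],"twist":[0,0,0]},
    {"translation":[0,0,-0.18],"twist":[0,0,0]},
    {"translation":[0,0,-0.24],"twist":[0,0,0]},
    {"translation":[0,0,-0.3],"twist":[0,0,0]},
    {"translation":[0,0,-0.34],"twist":[0,0,0]},
    {"translation":[0,0,-0.38],"twist":[0,0,0]},
    {"translation":[0,0,-0.41],"twist":[0,0,0]},
    {"translation":[0,0,-0.44],"twist":[0,0,0]},
    {"translation":[0,0,-0.46],"twist":[0,0,0]},
  ],
)

```text
t: 23.4
ee_pos: [691.7, -30.9, 278.5]
orientation: [-0.239, 3.132, -0.0]
ft_force: [-0.2, -0.2, 0.5]
width: 0.4
```

```bash
python3 - <<'E'
from workcell import ctrl
import cv2
b=ctrl.get_image("scene")["img"][190:290,220:380,::-1]
cv2.imwrite("pics/v4.png",cv2.resize(b,(800,500),interpolation=cv2.INTER_CUBIC));o=ctrl.get_obs();print(o["ee_pos"],o["ft_force"])
E
```

```text
[691.57229615 -30.91318093 278.23172152] [-0.37687136 -0.30233333 -0.67824001]
```

View pics/v4.png

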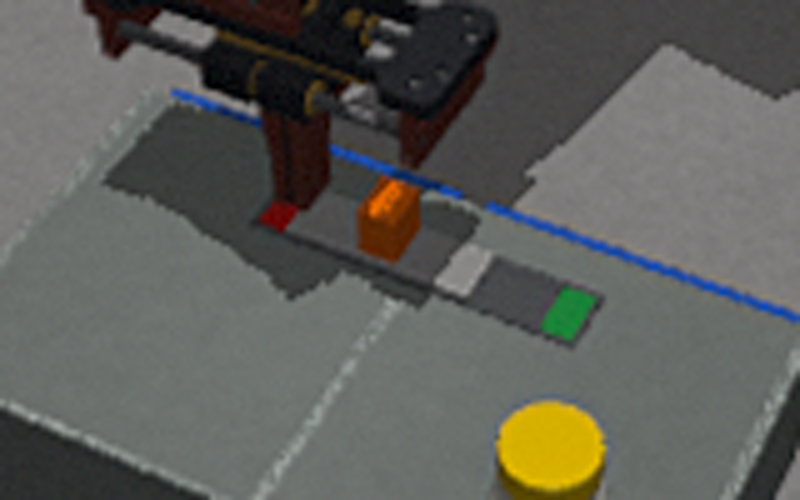

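The fingertips stand beside the tab's right face, in line with the slide. I'll push along the case's +y.

Request:
send_rows(
  commands=[
    {"translation":[-0.006,0.04,0],"twist":[0,0,0]},
    {"translation":[-0.012,0.08,0],"twist":[0,0,0]},
    {"translation":[-0.019,0.12,0],"twist":[0,0,0]},
    {"translation":[-0.025,0.16,0],"twist":[0,0,0]},
    {"translation":[-0.031,0.2,0],"twist":[0,0,0]},
    {"translation":[-0.037,0.24,0],"twist":[0,0,0]},
    {"translation":[-0.043,0.28,0],"twist":[0,0,0]},
    {"translation":[-0.05,0.32,0],"twist":[0,0,0]},
    {"translation":[-0.056,0.36,0],"twist":[0,0,0]},
    {"translation":[-0.062,0.4,0],"twist":[0,0,0]},
  ],
)

```text
t: 24.45
ee_pos: [685.4, 9.2, 278.7]
orientation: [0.239, -3.132, 0.0]
ft_force: [0.2, -1.9, 0.6]
width: 0.4
```

Request:
send_rows(
  commands=[
    {"translation":[-0.005,0.03,0],"twist":[0,0,0]},
    {"translation":[-0.009,0.06,0],"twist":[0,0,0]},
    {"translation":[-0.014,0.09,0],"twist":[0,0,0]},
    {"translation":[-0.019,0.12,0],"twist":[0,0,0]},
    {"translation":[-0.023,0.15,0],"twist":[0,0,0]},
    {"translation":[-0.028,0.18,0],"twist":[0,0,0]},
    {"translation":[-0.031,0.2,0],"twist":[0,0,0]},
    {"translation":[-0.034,0.22,0],"twist":[0,0,0]},
    {"translation":[-0.036,0.23,0],"twist":[0,0,0]},
    {"translation":[-0.037,0.24,0],"twist":[0,0,0]},
  ],
)

```text
t: 25.45
ee_pos: [681.7, 33.1, 278.7]
orientation: [0.239, -3.132, 0.0]
ft_force: [-1.2, -2.2, 0.7]
width: 0.4
```

Request:
send_rows(
  commands=[
    {"translation":[-0.001,0.005,0],"twist":[0,0,0]},
    {"translation":[-0.0015,0.01,0],"twist":[0,0,0]},
    {"translation":[-0.002,0.015,0],"twist":[0,0,0]},
    {"translation":[-0.003,0.02,0],"twist":[0,0,0]},
    {"translation":[-0.004,0.025,0],"twist":[0,0,0]},
    {"translation":[-0.005,0.03,0],"twist":[0,0,0]},
    {"translation":[-0.006,0.035,0],"twist":[0,0,0]},
    {"translation":[-0.006,0.04,0],"twist":[0,0,0]},
    {"translation":[-0.006,0.04,0],"twist":[0,0,0]},
    {"translation":[-0.006,0.04,0],"twist":[0,0,0]},
  ],
)

```text
t: 26.45
ee_pos: [681.2, 37.2, 278.7]
orientation: [-0.239, 3.132, 0.0]
ft_force: [-0.6, -0.9, -0.4]
width: 0.5
```

Request:
send_rows(
  commands=[
    {"translation":[-0.001,0.005,0],"twist":[0,0,0]},
    {"translation":[-0.0015,0.01,0],"twist":[0,0,0]},
    {"translation":[-0.002,0.015,0],"twist":[0,0,0]},
    {"translation":[-0.003,0.02,0],"twist":[0,0,0]},
    {"translation":[-0.004,0.025,0],"twist":[0,0,0]},
    {"translation":[-0.005,0.03,0],"twist":[0,0,0]},
    {"translation":[-0.006,0.035,0],"twist":[0,0,0]},
    {"translation":[-0.006,0.04,0],"twist":[0,0,0]},
    {"translation":[-0.006,0.04,0],"twist":[0,0,0]},
    {"translation":[-0.006,0.04,0],"twist":[0,0,0]},
  ],
)

```text
t: 27.45
ee_pos: [680.6, 41.1, 278.7]
orientation: [-0.239, 3.132, 0.0]
ft_force: [-0.5, -0.5, 0.2]
width: 0.6
```

Request:
send_rows(
  commands=[
    {"translation":[-0.001,0.005,0],"twist":[0,0,0]},
    {"translation":[-0.0015,0.01,0],"twist":[0,0,0]},
    {"translation":[-0.002,0.015,0],"twist":[0,0,0]},
    {"translation":[-0.003,0.02,0],"twist":[0,0,0]},
    {"translation":[-0.003,0.02,0],"twist":[0,0,0]},
    {"translation":[-0.003,0.02,0],"twist":[0,0,0]},
    {"translation":[-0.003,0.02,0],"twist":[0,0,0]},
    {"translation":[-0.003,0.02,0],"twist":[0,0,0]},
    {"translation":[-0.003,0.02,0],"twist":[0,0,0]},
    {"translation":[-0.003,0.02,0],"twist":[0,0,0]},
  ],
)

```text
t: 28.45
ee_pos: [680.3, 43.1, 278.7]
orientation: [-0.239, 3.132, 0.0]
ft_force: [0.5, -0.5, -0.4]
width: 0.6
```

Request:
send_rows(
  commands=[
    {"translation":[-0.001,0.005,0],"twist":[0,0,0]},
    {"translation":[-0.0015,0.01,0],"twist":[0,0,0]},
    {"translation":[-0.002,0.015,0],"twist":[0,0,0]},
    {"translation":[-0.003,0.02,0],"twist":[0,0,0]},
    {"translation":[-0.004,0.025,0],"twist":[0,0,0]},
    {"translation":[-0.004,0.025,0],"twist":[0,0,0]},
    {"translation":[-0.004,0.025,0],"twist":[0,0,0]},
    {"translation":[-0.004,0.025,0],"twist":[0,0,0]},
    {"translation":[-0.004,0.025,0],"twist":[0,0,0]},
    {"translation":[-0.004,0.025,0],"twist":[0,0,0]},
  ],
)

```text
t: 29.45
ee_pos: [680.1, 44.1, 278.8]
orientation: [-0.239, 3.132, -0.004]
ft_force: [-0.0, -10.1, -0.6]
width: 0.2
```

```bash
python3 - <<'E'
from workcell import ctrl
import cv2
b=ctrl.get_image("scene")["img"][190:290,220:380,::-1]
cv2.imwrite("pics/v5.png",cv2.resize(b,(800,500),interpolation=cv2.INTER_CUBIC));o=ctrl.get_obs();print(o["ee_pos"],o["ft_force"])
E
```

```text
[680.06295062  44.07763046 278.73251908] [ 1.22022519 -9.35281006 -0.02100922]
```

View pics/v5.png

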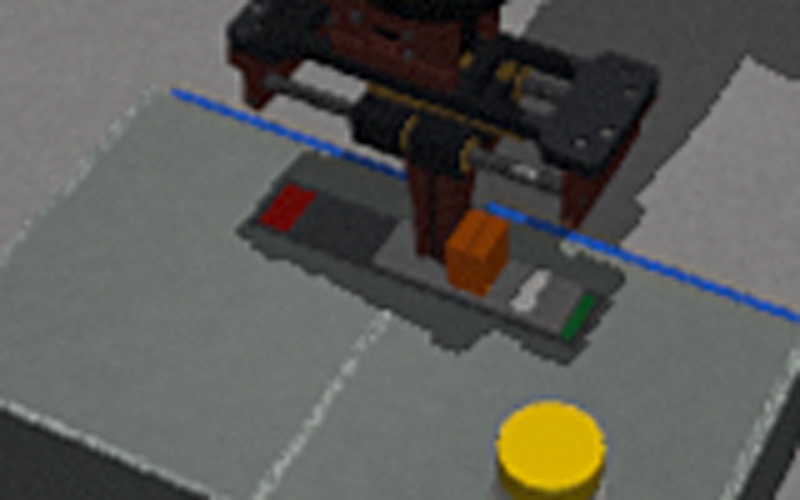

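The force rises at the stop and the slide has reached the green end. I'll back off and lift clear.

Request:
send_rows(
  commands=[
    {"translation":[0.015,-0.1,0],"twist":[0,0,0]},
    {"translation":[0.03,-0.2,0],"twist":[0,0,0]},
    {"translation":[0.045,-0.3,0],"twist":[0,0,0]},
    {"translation":[0.045,-0.3,0.15],"twist":[0,0,0]},
    {"translation":[0.045,-0.3,0.3],"twist":[0,0,0]},
    {"translation":[0.045,-0.3,0.45],"twist":[0,0,0]},
    {"translation":[0.045,-0.3,0.6],"twist":[0,0,0]},
    {"translation":[0.045,-0.3,0.75],"twist":[0,0,0]},
    {"translation":[0.045,-0.3,0.9],"twist":[0,0,0]},
    {"translation":[0.045,-0.3,1],"twist":[0,0,0]},
  ],
)

```text
t: 30.5
ee_pos: [684.5, 15.8, 380.8]
orientation: [-0.239, 3.131, -0.0]
ft_force: [-0.5, 0.5, 0.1]
width: 0.5
```

Request:
send_rows(
  commands=[
    {"translation":[-0.1,0,0],"twist":[0,0,0]},
    {"translation":[-0.2,0,0],"twist":[0,0,0]},
    {"translation":[-0.3,0,0],"twist":[0,0,0]},
    {"translation":[-0.4,0,0],"twist":[0,0,0]},
    {"translation":[-0.5,0,0],"twist":[0,0,0]},
    {"translation":[-0.6,0,0],"twist":[0,0,0]},
    {"translation":[-0.7,0,0],"twist":[0,0,0]},
    {"translation":[-0.8,0,0],"twist":[0,0,0]},
    {"translation":[-0.9,0,0],"twist":[0,0,0]},
    {"translation":[-1,0,0],"twist":[0,0,0]},
  ],
)

```text
t: 31.5
ee_pos: [583.5, 15.5, 378.7]
orientation: [-0.239, 3.132, 0.0]
ft_force: [0.4, -0.3, 0.4]
width: 0.3
```

```bash
python3 - <<'E'
from workcell import ctrl
import cv2
a=ctrl.get_image("top")["img"][75:235,215:405,::-1]
b=ctrl.get_image("scene")["img"][140:340,180:420,::-1]
cv2.imwrite("pics/v6.png",cv2.hconcat([cv2.resize(a,(400,340)),cv2.resize(b,(400,340))]));print(ctrl.get_obs()["ee_pos"])
E
```

```text
[583.12936671  15.56949765 378.68716224]
```

View pics/v6.png

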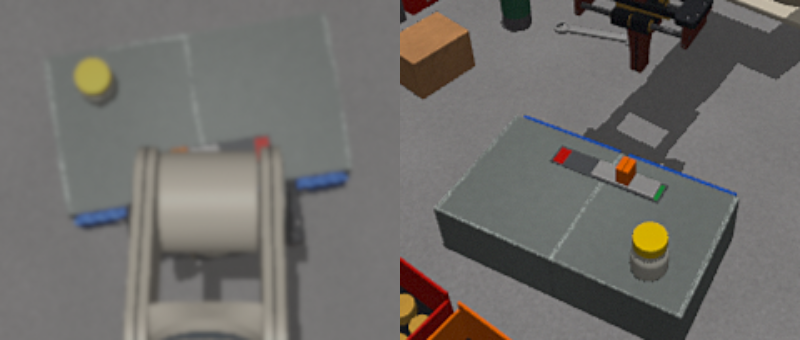

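Both drawers are flush, the tab is over at the green end and the jar has not moved. I'll check the tab's position numerically before handing in.

```bash
python3 - <<'E'
from h import *
import cv2
from workcell import ctrl
d=ctrl.get_image("scene");K,T=d["intrinsics"],d["cam_to_world"]
def pr(w):
    c=T[:3,:3].T@(np.array(w)-T[:3,3]);return (K@c/c[2])[:2]
def cen(im):
    h=cv2.cvtColor(im,cv2.COLOR_RGB2HSV)[190:290,220:380];m=cv2.inRange(h,(5,150,90),(16,255,255));v,u=np.nonzero(m);return u.mean()+220,v.mean()+190,len(u)
print(cen(cv2.imread("pics/scene0.png")[:,:,::-1].copy()),cen(d["img"]))
q=(737,42.3,.157)
for l in(0,10,40,46,52,56):print(l,pr([*(R(q[2])@(-55,-28+l)+q[:2]),104]).round(1))
E
```

```text
(np.float64(297.33), np.float64(231.41), 100) (np.float64(314.8715596330275), np.float64(238.61467889908258), 109)
0 [293.7 231.3]
10 [297.5 232.7]
40 [308.9 237. ]
46 [311.2 237.9]
52 [313.5 238.8]
56 [315.1 239.3]
```

```bash
python3 -c "
from workcell import ctrl
print(ctrl.close_job())"
```

```text
the job is handed in; nothing more can be done
None
```

Both drawers are pushed home and the lock tab is across to its stop. I handed the job in at about 31.6 s; it reported no verdict.

- **Drawers:** I pushed the left and then the right drawer with closed fingertips on the outer face, at 60 mm/s or less. Each was pressed until the force rose to about 12–13 N with no further travel. The pictures show both fronts flush with the case.
- **Lock:** I pushed the tab along the case's +y until it met its stop at about 10 N. The scene camera puts the slide at about 55 of its 56 mm.
- **Other items:** The jar looks unmoved in the last picture, and the gripper ended clear of everything. The fittings are out of sight inside the closed drawers, so I could not check them directly.
- **Disagreement:** The stops came 3–6 mm further on than my first camera estimate of the case pose. I put this down to that estimate's error and the uncertain finger thickness, and took the stops from the force instead.

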